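# Lock the sprung carriage of the mounting jig back, out of the way

### The job

Slide the jig's sprung carriage to the far, empty end of its rods and lock it there with the push-lock button on top of it, so that it stays there when you let go. The same button locks on one push and frees on the next, and always comes back up to the same height, so the carriage may be locked or free when you start: find out by feel. Do not force a locked carriage, and leave the bottle, the roll, the tape dispenser and the loupe where they are.

Things in the scene. Friction and masses are not known exactly. Their poses are not given: they have to be found in the camera images.
- jig: Mounting jig, fixed: steel bed 290 x 170 mm, 12 mm thick, with two guide rods along it between grey end blocks (42 mm high, inner faces 125 mm from the middle). Origin: centre of the bed's underside. x axis: along the rods, from the end where the carriage starts to the far end. The rods' centre line is at y = +25 mm; the strip at negative y is flat.
- carriage (a joint): Position of the carriage along the rods (jig's +x): 0 at the start end, 0.110 m against the far stop. Aluminium block 74 x 78 mm, top 40 mm above the bench, carrying the button. A spring draws it back to 0 (1.2 N at 0, 2.8 N at 0.110), so it runs back when let go unless locked. It starts at 0, locked or free about equally often.
- far_lock (a point): Point of the fixed jig over which the button's axis stands when the carriage is at 0.110 m, 12 mm above the bench. The button's bolt drops into one of two holes in the bed, at 0 and at 0.110 m; locked there the carriage has 1 to 2 mm of play and gives no further. Anywhere between, a press is blocked by the bed after about 2 mm and changes nothing.
- button (a point): Centre of the dish floor of the button: a black cap 54 mm across on the carriage, axis upright. Its top is a dish 46 mm across, 8 mm deep, inside a raised rim, so shut fingers can stand in it and push the carriage along by the rim. At rest, locked or free, the floor is 72 mm and the rim 80 mm above the bench.
- rim (a point): Centre of the button's mouth, level with the rim's top. The button goes straight down 11 mm to a hard stop and springs back; each full press and release swaps locked and free. Free, it takes about 2 N at first and 5 N near the stop; locked, the first 5 mm take about 1 N. A press cut short of the stop changes nothing.
- loupe: Black stand loupe, 38 mm across and 30 mm tall, standing on the flat strip of the jig's bed; origin at the centre of its underside. To be left alone.
- film_roll: Upright white roll of film on a cardboard core, 104 mm across, 72 mm hole, 110 mm tall; origin at the centre of its underside. To be left alone.
- dispenser: Black tape dispenser with a roll of tape, 160 x 55 mm, 99 mm tall; origin at the centre of its underside. To be left alone.
- bottle: Clear plastic bottle with a white cap, 60 mm across and 150 mm tall; origin at the centre of its underside. To be left alone.

How it is judged:
By the outcome, as a careful person would: the job done as asked, in the order asked, and still so for the second after the job is handed in, with the robot touching nothing.
It also fails if it takes over 42 s, if anything falls off the work surface, if the arm or the gripper's body presses on something with over 40 N, if the wrist force passes 120 N, or if a joint passes its speed limit or range.

### The arm

A 6-joint arm with a two-finger parallel gripper is mounted at the origin on the work surface. World frame = base frame: x ahead of the robot, y to its left, z up, the work surface at z = 0. Lengths are in mm, angles in rad, forces in N, time in s.
With the tool pointing down it reaches from about 300 to 775 mm from the base axis. Payload 14.6 kg.
Tool frame: the origin (TCP) lies midway between the tips of the shut fingers; the grasp point (between the pads) lies 19 mm behind it (manip.tcp_to_grasp is the distance from the TCP to the grasp point, in mm); z points along the fingers, x is the direction in which the jaws open and shut, and the axes are right-handed (so a half turn about z gives the same grasp; the last joint's range is limited). The gripper opens to 94 mm and grips with 3 to 60 N. Pads are 16 mm wide; open, the fingers measure 119 mm over their backs; the gripper's body (75 mm by 177 mm) begins 78 mm behind the grasp point.
Start: joints at [-1.319, 0.3, 1.521, -0, 1.321, -0.067], TCP at [172.378, -522.279, 205.446] pointing down, gripper open.
Joint ranges: [-3.03, 3.03], [-0.79, 2.21], [0.23, 2.52], [-1.04, 4.18], [0, 3.07], [-2.55, 2.55]. Speed limits (rad/s): [2.22, 2.22, 2.57, 3.14, 3.14, 3.14].

### API

Orientations are given as [roll, pitch, yaw] about the fixed x, y, z axes, in that order (R = Rz(yaw) Ry(pitch) Rx(roll)).
In Python, from cell import manip gives the robot as it stands.
- The arm moves only by the tool arm_command, never from a script. Its argument "steps" is a list of rows, each a list of 3 entries, a list of its own where there are three numbers: the opening, from 0 (shut) to 1 (fully open), then the shift along the tool's x, y, z in cm, then the turn about the tool's z in rad. A call has 1 to 5 rows; each row shifts and turns the commanded pose from where the row before left it, along the tool's axes as they then stand; what a row does not reach is not made up. A row lasts 1/12 s, in which the tool goes at most 41.7 mm and 7.16 degrees, less where a joint would pass 70% of its speed; a pose out of reach is approached as far as the arm can. A call with a gripper value outside its range is refused whole. The fingers move at their own pace and stop on an object; "force" is the grip in N (left out, the last holds). Time passes only in rows, so rows that do not move let the fingers close. It gives the time, the measured TCP pose, the force and the opening at its end, in the units of the state.
- manip.read_state(): the state, without advancing time (a new reading comes with each control period).
- manip.camera(name): name is "side" or "top" or "wrist"; returns (picture, depth): 480x640x3 uint8, red, green, blue; 480x640 float32, mm along the optical axis (not along the pixel's ray), 0 where there is no reading.
- manip.calibration(name): a dict with "fx", "fy", "cx", "cy" (pixels), "R" (3x3) and "t" (3): a world point X has camera coordinates R X + t; the wrist camera has in their place "tool_from_camera" (4x4, takes a point from camera to tool coordinates, whose origin is the TCP and whose axes are the tool frame's). Camera axes: x right, y down, z forward; pixel columns grow to the right and rows downward; lengths in mm; the calibration is good to about 2 mm. The wrist camera is an equidistant fisheye: a pixel r from the principal point sees the ray r / f radians off the axis. A picture is of the moment at which its call begins: read the wrist's pose just before it. calibration takes no time and is no camera call.
- manip.sign_off(): hands the job in, once; it reports no verdict.
The state is a dict: "clock": time; "joints": joint angles; "qd": joint speeds; "effort": joint torques, N m; "eef_pos": TCP position; "eef_rot": TCP orientation; "wrist_force": force on the tool from outside, world axes, zero at the start; "moment": the same for the moment, N m; "finger_gap": finger opening in mm.
Only numpy, scipy, OpenCV 4.12 (cv2) and the standard library are available. Lean on these libraries where they do the work, as an engineer would, in place of code of your own. Each camera call takes 0.05 s, during which the arm holds its last target.

## Working session

There is one attempt and no reset: what is moved stays moved. The work goes in short steps, Python scripts to look and compute and a tool call to move; the robot and the scene stay as the last step left them, time stands still between calls to the robot, and variables do not carry over. Pictures are saved under pics/ and viewed, and the job is handed in when it is done.

Besides the shell and the picture viewer there is one more tool, called as name(argument=value, ...), one argument or row to a line, values as JSON. arm_command: Moves the arm, as the interface text tells. Its arguments: {"type":"object","properties":{"steps":{"type":"array","items":{"type":"array"}},"force":{"type":"number"}},"required":["steps"]}

```bash
mkdir -p pics; ls; python3 - <<'E'
from cell import manip
import cv2
print(manip.read_state())
for n in("top","side"):
    p,d=manip.camera(n); cv2.imwrite(f"pics/{n}0.png",p[:,:,::-1])
    import numpy as np; np.save(f"pics/{n}0.npy",d)
    print(manip.calibration(n))
E
```

```text
pics
{'clock': 0.0, 'joints': array([-1.31856809e+00,  3.00508321e-01,  1.52164720e+00, -5.97681308e-06,
        1.32069052e+00, -6.66152756e-02]), 'qd': array([ 1.31591150e-03, -1.25800004e-03,  1.17022378e-03, -6.17979426e-05,
        5.76746090e-04,  7.02769084e-04]), 'effort': array([ 4.41792190e-04, -5.31808448e+01, -3.52732301e+01,  7.09131989e-02,
        2.44293694e-02, -1.08625734e-04]), 'eef_pos': array([ 172.32314059, -522.00265831,  204.83794893]), 'eef_rot': array([-3.14151500e+00,  1.25098581e-03, -1.25195129e+00]), 'wrist_force': array([-0.28511851, -0.4114456 ,  0.29689089]), 'moment': array([ 0.02496112,  0.06054025, -0.01379901]), 'finger_gap': 93.93657218845316}
{'fx': 526.8488150867646, 'fy': 526.8488150867646, 'cx': 325.4296448690689, 'cy': 242.5711309469184, 'R': array([[-2.29326309e-04, -9.99926344e-01, -1.21348090e-02],
       [-9.96503130e-01,  1.24243317e-03, -8.35462076e-02],
       [ 8.35551306e-02,  1.20732158e-02, -9.96430016e-01]]), 't': array([  11.46211339,  548.51689759, 1265.65617699])}
{'fx': 621.5540330676263, 'fy': 621.5540330676263, 'cx': 310.0365572219617, 'cy': 232.2216107073418, 'R': array([[-0.90934568, -0.41590626,  0.01060279],
       [-0.2581418 ,  0.54405374, -0.79835352],
       [ 0.32627174, -0.72871635, -0.6020957 ]]), 't': array([ 501.07893149,  181.66174912, 1536.43329859])}
```

View pics/top0.png

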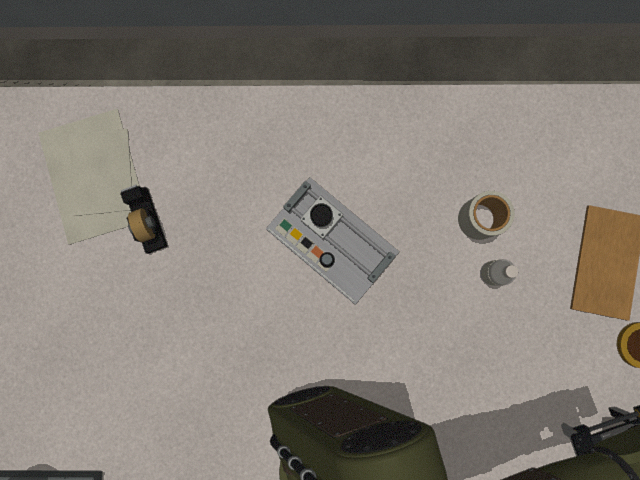

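View pics/side0.png

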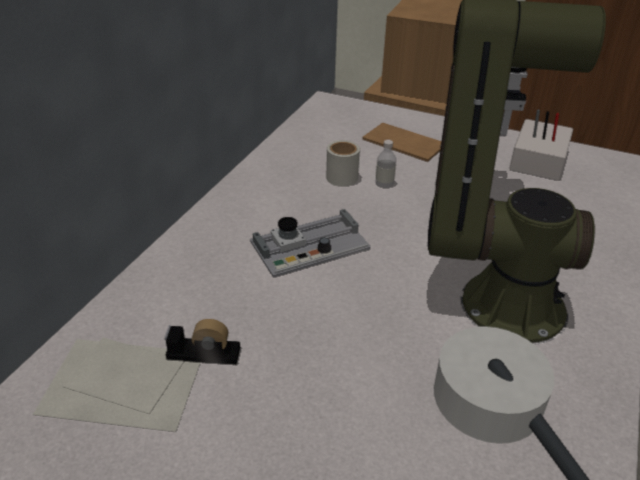

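```bash
cat > h.py <<'E'
from cell import manip
import numpy as np, cv2
def ray(n,u,v,z):
    c=manip.calibration(n); R=c['R'];t=c['t']
    d=R.T@np.array([(u-c['cx'])/c['fx'],(v-c['cy'])/c['fy'],1]); o=-R.T@t
    return o+d*(z-o[2])/d[2]
E
python3 - <<'E'
from h import *
p=cv2.imread('pics/top0.png')
cv2.imwrite('pics/topz.png',cv2.resize(p[165:315,255:410],None,fx=5,fy=5,interpolation=cv2.INTER_CUBIC)[:600*2,:800][:750])
g=p.max(2)
z=cv2.resize(p[170:310,260:405],None,fx=4,fy=4,interpolation=cv2.INTER_CUBIC);cv2.imwrite('pics/topz.png',z)
p=cv2.imread('pics/side0.png')
z=cv2.resize(p[205:280,245:375],None,fx=6,fy=6,interpolation=cv2.INTER_CUBIC);cv2.imwrite('pics/sidez.png',z)
# black blobs
for n,(x0,x1,y0,y1) in {'top':(300,345,195,275),'side':(270,340,210,260)}.items():
    p=cv2.imread(f'pics/{n}0.png'); m=np.zeros(p.shape[:2],np.uint8); m[y0:y1,x0:x1]=(p.max(2)[y0:y1,x0:x1]<50)
    k,l,s,c=cv2.connectedComponentsWithStats(m)
    for i in range(1,k):
        if s[i,4]>30: print(n,s[i],c[i],ray(n,*c[i],78), ray(n,*c[i],42))
E
```

```text
top [311 204  21  23 383] [320.97389034 214.83028721] [609.40138604  20.85695074  78.        ] [614.33821453  21.59966923  42.        ]
top [301 238  11  10  60] [306.16666667 242.61666667] [543.86443128  55.5149884   78.        ] [546.88170576  57.27282844  42.        ]
top [320 253  14  14  73] [326.75342466 260.10958904] [502.82056267   7.31019253  78.        ] [504.63567689   7.65613131  42.        ]
side [278 217  19  21 290] [287.7137931  226.15517241] [601.03019291  35.96201307  78.        ] [622.91103222  -7.56899743  42.        ]
side [318 240  13  13 120] [323.7        247.06666667] [478.2059533   77.21927494  78.        ] [495.60596113  35.19339762  42.        ]
```

View pics/topz.png

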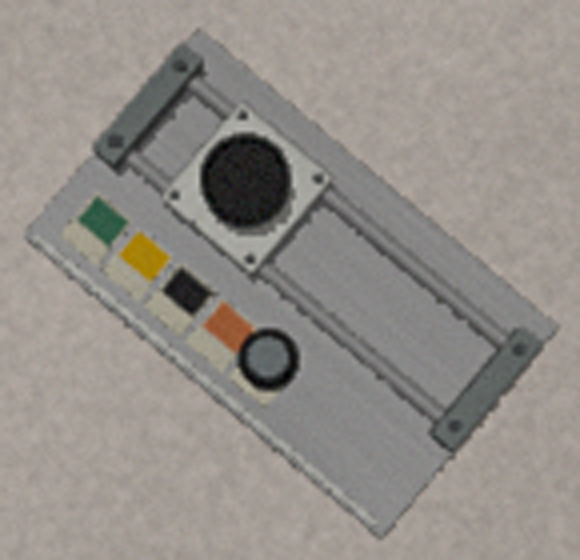

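View pics/sidez.png

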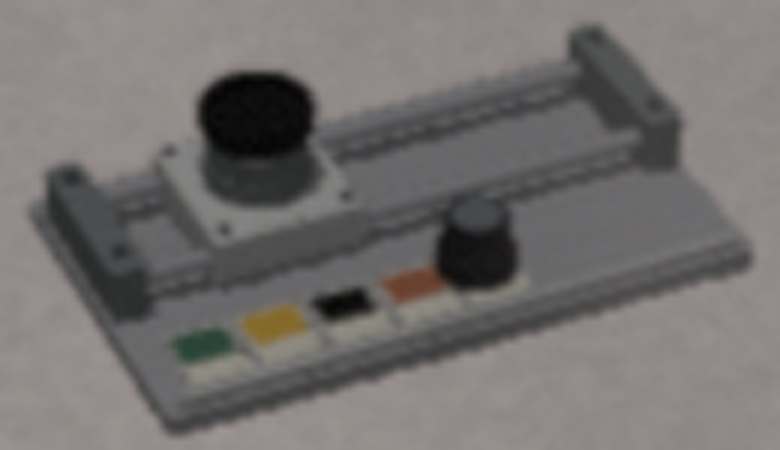

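```bash
python3 - <<'E'
from h import *
C=[ray('top',260+a/4-.375,170+b/4-.375,12)[:2] for a,b in [(198,28),(558,326),(382,537),(25,235)]]
C=np.array(C);print(C)
for i in range(4):print(np.linalg.norm(C[i]-C[(i+1)%4]))
o=C.mean(0);ex=(C[1]-C[0]+C[2]-C[3]);ex/=np.linalg.norm(ex);ey=np.array([-ex[1],ex[0]])
print(o,ex,np.arctan2(ex[1],ex[0]))
for z in(72,78,80):
  b=ray('top',320.97,214.83,z)[:2];print(z,b,(b-o)@ex,(b-o)@ey)
b=o+ey*25
for s in(-55,55):print(s,b+s*ex)
l=ray('top',326.9,259.6,42)[:2]-o;print('loupe',l@ex,l@ey)
# side view button rim line
for z in (72,76,80):
  q=ray('side',287.7,225,z)[:2];print(z,q,(q-o)@ex,(q-o)@ey)
for n,u,v,z in [('top',490,213,110),('top',510,271,150),('top',150,220,50)]:print(ray(n,u,v,z))
E
```

```text
[[ 714.55566546   51.8223513 ]
 [ 528.11174352 -170.06912115]
 [ 399.15950122  -61.28130628]
 [ 584.90665663  158.65233627]]
289.8226381376777
168.71120134431297
287.8763846974503
167.9925926289524
[556.68339171  -5.21893496] [-0.64426519 -0.76480217] -2.2708584421377864
72 [610.22489238  20.98993353] -54.53952483863871 24.063194144002146
78 [609.40208422  20.86610244] -53.914711894448445 23.513688740755814
80 [609.12781484  20.82482541] -53.706440913051686 23.330520273007043
-55 [611.23803165  20.73855453]
55 [540.36886026 -63.38968417]
loupe 23.166092057112117 -46.9367737607495
72 [607.02280402  24.02775898] -54.79986625280406 19.657064813687803
76 [604.58214836  28.88339005] -56.94103393967952 14.66213197196213
80 [602.1414927   33.73902112] -59.08220162655471 9.667199130236844
[ 608.49333236 -365.65371534  110.        ]
[ 475.04169625 -393.77005525  150.        ]
[601.44807466 434.0755502   50.        ]
```

arm_command(
  steps=[
    [0, [0, 0, 0], -0.11],
    [0, [0, 0, 0], -0.11],
    [0, [0, 0, 0], -0.11],
    [0, [0, 0, 0], -0.11],
    [0, [0, 0, 0], -0.11],
  ],
  force=30,
)

```text
clock: 0.52
eef_pos: [172.3, -522.1, 205.1]
eef_rot: [-3.141, 0.001, -0.697]
wrist_force: [-0.0, -0.1, -0.2]
finger_gap: 64.2
```

arm_command(
  steps=[
    [0, [0, -3.5, 0], 0],
    [0, [0, -3.5, 0], 0],
    [0, [0, -3.5, 0], 0],
    [0, [0, -3.5, 0], 0],
    [0, [0, -3.5, 0], 0],
  ],
)

```text
clock: 0.93
eef_pos: [286.0, -387.2, 205.2]
eef_rot: [-3.141, 0.0, -0.702]
wrist_force: [1.0, -0.3, 0.6]
finger_gap: 30.6
```

arm_command(
  steps=[
    [0, [0, -3.5, 0], 0],
    [0, [0, -3.5, 0], 0],
    [0, [0, -3.5, 0], 0],
    [0, [0, -3.5, 0], 0],
    [0, [0, -3.5, 0], 0],
  ],
)

```text
clock: 1.35
eef_pos: [399.1, -253.5, 205.4]
eef_rot: [3.142, 0.0, -0.702]
wrist_force: [0.7, -1.2, 0.2]
finger_gap: 0.7
```

arm_command(
  steps=[
    [0, [0, -3.5, 0], 0],
    [0, [0, -3.5, 0], 0],
    [0, [0, -3.5, 0], 0],
    [0, [0, -3.5, 0], 0],
    [0, [0, -3.5, 0], 0],
  ],
)

```text
clock: 1.77
eef_pos: [512.2, -119.8, 205.3]
eef_rot: [3.141, 0.0, -0.702]
wrist_force: [0.3, -0.4, -0.3]
finger_gap: 0.6
```

arm_command(
  steps=[
    [0, [0, -3, 0], 0],
    [0, [0, -3, 0], 0],
    [0, [0, -3, 0], 0],
    [0, [0, -2, 0], 0],
    [0, [0, 0, 0], 0],
  ],
)

```text
clock: 2.18
eef_pos: [583.7, -34.7, 204.6]
eef_rot: [3.141, 0.001, -0.699]
wrist_force: [0.1, -0.5, -0.2]
finger_gap: 0.6
```

```bash
python3 - <<'E'
from h import *
s=manip.read_state();print(s['eef_pos'],s['eef_rot'],s['wrist_force'])
p,d=manip.camera('wrist');cv2.imwrite('pics/w1.png',p[:,:,::-1]);c=manip.calibration('wrist');print(c)
np.save('pics/w1.npy',d)
E
```

```text
[583.71950058 -34.6688757  204.60753158] [ 3.14149773e+00  9.98290888e-04 -6.99178130e-01] [ 0.11979976 -0.52303137 -0.20376473]
{'fx': 371.64829954431775, 'fy': 371.64829954431775, 'cx': 318.40285695804783, 'cy': 243.84497100728657, 'tool_from_camera': array([[ 9.99999926e-01,  1.67265683e-05, -3.84426555e-04,
        -1.45740715e-01],
       [ 8.08609456e-05,  9.67611783e-01,  2.52442925e-01,
        -7.22260798e+01],
       [ 3.76198168e-04, -2.52442938e-01,  9.67611710e-01,
        -1.79364842e+02],
       [ 0.00000000e+00,  0.00000000e+00,  0.00000000e+00,
         1.00000000e+00]])}
```

View pics/w1.png

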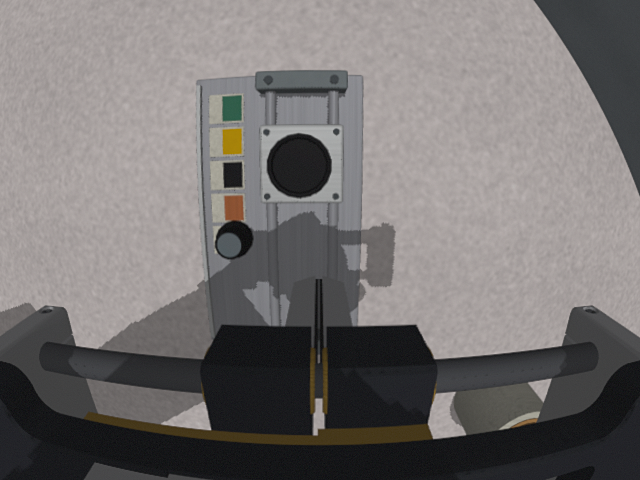

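```bash
cat >> h.py <<'E'
from scipy.spatial.transform import Rotation as Ro
def wray(u,v,z,pos,rot):
    c=manip.calibration('wrist');x=(u-c['cx'])/c['fx'];y=(v-c['cy'])/c['fy'];r=np.hypot(x,y)
    d=np.array([np.sin(r)*x/r,np.sin(r)*y/r,np.cos(r)]);T=c['tool_from_camera']
    R=Ro.from_euler('xyz',rot).as_matrix()
    o=R@T[:3,3]+pos;d=R@T[:3,:3]@d
    return o+d*(z-o[2])/d[2]
E
python3 - <<'E'
from h import *
pos=np.array([583.72,-34.67,204.61]);rot=[3.1415,.001,-.6992]
p=cv2.imread('pics/w1.png');m=np.zeros((480,640),np.uint8);m[125:205,260:342]=p[125:205,260:342].max(2)<60
k,l,s,c=cv2.connectedComponentsWithStats(m);i=1+s[1:,4].argmax();print(s[i],c[i])
x,y,w,h=s[i][:4]
b=wray(*c[i],80,pos,rot);R=Ro.from_euler('xyz',rot).as_matrix()
print(b,'tool delta',R.T@(b-pos))
print(wray(x,y+h/2,80,pos,rot)-wray(x+w,y+h/2,80,pos,rot),wray(x+w/2,y,80,pos,rot)-wray(x+w/2,y+h,80,pos,rot))
# button rows vs far: rod line
for q in [(270,80),(334,79)]:print(wray(*q,42,pos,rot))
d=np.load('pics/w1.npy');print(d[160:170,295:303].mean())
E
```

```text
[ 267  134   64   64 3175] [298.68125984 165.19370079]
[609.13370562  21.07435119  80.        ] tool delta [-16.30219328 -59.03229731 124.62089548]
[-39.77306251  33.94657533   0.        ] [34.12205659 40.07875354  0.        ]
[637.99876843  99.08920353  42.        ]
[682.69349382  61.72311703  42.        ]
305.15292
```

arm_command(
  steps=[
    [0, [-0.8, -3, 0], 0],
    [0, [-0.8, -2.9, 0], 0],
    [0, [0, 0, 3.5], 0],
    [0, [0, 0, 3.5], 0],
    [0, [0, 0, 3], 0],
  ],
)

```text
clock: 2.65
eef_pos: [607.4, 17.4, 103.5]
eef_rot: [3.141, 0.001, -0.702]
wrist_force: [1.1, -0.6, -2.0]
finger_gap: 0.7
```

arm_command(
  steps=[
    [0, [0, 0, 0.6], 0],
    [0, [0, 0, 0.6], 0],
    [0, [0, 0, 0.5], 0],
    [0, [0, 0, 0.3], 0],
    [0, [0, 0, 0], 0],
  ],
)

```text
clock: 3.07
eef_pos: [608.7, 17.7, 86.3]
eef_rot: [-3.141, -0.001, -0.702]
wrist_force: [-0.5, 0.3, 0.3]
finger_gap: 0.2
```

arm_command(
  steps=[
    [0, [-0.15, -0.3, 0], 0],
    [0, [0, 0, 0.4], 0],
    [0, [0, 0, 0.4], 0],
    [0, [0, 0, 0.2], 0],
    [0, [0, 0, 0], 0],
  ],
)

```text
clock: 3.48
eef_pos: [608.8, 21.3, 74.8]
eef_rot: [3.141, 0.001, -0.702]
wrist_force: [-0.6, 0.6, -0.0]
finger_gap: 0.1
```

arm_command(
  steps=[
    [0, [0, 0, 0], 0],
    [0, [0, 0, 0], 0],
  ],
)

```text
clock: 3.65
eef_pos: [609.2, 21.2, 75.5]
eef_rot: [-3.142, -0.0, -0.702]
wrist_force: [-0.3, 0.4, 0.7]
finger_gap: 0.6
```

Inside the dish mouth. Now I feel downwards in short steps.

arm_command(
  steps=[
    [0, [0, 0, 0.2], 0],
    [0, [0, 0, 0.15], 0],
    [0, [0, 0, 0], 0],
    [0, [0, 0, 0], 0],
  ],
)

```text
clock: 3.98
eef_pos: [609.2, 21.2, 72.0]
eef_rot: [-3.142, -0.0, -0.702]
wrist_force: [-0.4, 0.5, 1.6]
finger_gap: 0.5
```

arm_command(
  steps=[
    [0, [0, 0, 0.1], 0],
    [0, [0, 0, 0], 0],
    [0, [0, 0, 0], 0],
  ],
)

```text
clock: 4.23
eef_pos: [609.2, 21.2, 71.0]
eef_rot: [-3.141, -0.0, -0.702]
wrist_force: [0.4, 0.2, 1.2]
finger_gap: 0.5
```

arm_command(
  steps=[
    [0, [0, 0, 0.1], 0],
    [0, [0, 0, 0], 0],
    [0, [0, 0, 0], 0],
  ],
)

```text
clock: 4.48
eef_pos: [609.2, 21.2, 70.0]
eef_rot: [-3.141, -0.0, -0.702]
wrist_force: [0.8, 0.2, 2.1]
finger_gap: 0.3
```

arm_command(
  steps=[
    [0, [0, 0, 0.1], 0],
    [0, [0, 0, 0], 0],
    [0, [0, 0, 0], 0],
  ],
)

```text
clock: 4.73
eef_pos: [609.2, 21.2, 69.0]
eef_rot: [-3.141, -0.0, -0.702]
wrist_force: [1.0, -0.8, 2.3]
finger_gap: 0.7
```

arm_command(
  steps=[
    [0, [0, 0, 0.12], 0],
    [0, [0, 0, 0], 0],
    [0, [0, 0, 0], 0],
  ],
)

```text
clock: 4.98
eef_pos: [609.2, 21.2, 67.7]
eef_rot: [-3.141, -0.0, -0.702]
wrist_force: [1.4, -0.2, 3.5]
finger_gap: 0.5
```

arm_command(
  steps=[
    [0, [0, 0, 0], 0],
  ],
)

```text
clock: 5.07
eef_pos: [609.2, 21.2, 67.8]
eef_rot: [-3.141, -0.0, -0.702]
wrist_force: [1.7, -0.9, 3.5]
finger_gap: 0.3
```

arm_command(
  steps=[
    [0, [0, 0, 0], 0],
  ],
)

```text
clock: 5.15
eef_pos: [609.2, 21.2, 67.8]
eef_rot: [-3.142, -0.0, -0.702]
wrist_force: [0.7, -0.8, 3.3]
finger_gap: 0.5
```

arm_command(
  steps=[
    [0, [0, 0, 0], 0],
  ],
)

```text
clock: 5.23
eef_pos: [609.2, 21.2, 67.8]
eef_rot: [-3.141, -0.0, -0.702]
wrist_force: [1.3, -0.7, 3.0]
finger_gap: 0.6
```

arm_command(
  steps=[
    [0, [0, 0, -0.35], 0],
    [0, [0, 0, -0.35], 0],
    [0, [0, 0.4, 0], 0],
    [0, [0, 0.4, 0], 0],
    [0, [0, 0.2, 0], 0],
  ],
)

```text
clock: 5.65
eef_pos: [602.1, 13.1, 74.6]
eef_rot: [3.141, 0.0, -0.702]
wrist_force: [1.3, -0.0, -0.0]
finger_gap: 0.6
```

arm_command(
  steps=[
    [0, [0, 0.15, 0], 0],
    [0, [0, 0.15, 0], 0],
    [0, [0, 0, 0], 0],
  ],
)

```text
clock: 5.9
eef_pos: [600.6, 11.2, 74.7]
eef_rot: [-3.142, 0.0, -0.702]
wrist_force: [1.0, 0.8, -0.0]
finger_gap: 0.5
```

arm_command(
  steps=[
    [0, [0, 0.1, 0], 0],
    [0, [0, 0.1, 0], 0],
    [0, [0, 0, 0], 0],
  ],
)

```text
clock: 6.15
eef_pos: [599.4, 9.7, 74.7]
eef_rot: [3.142, 0.0, -0.702]
wrist_force: [1.0, 1.1, -0.1]
finger_gap: 0.5
```

arm_command(
  steps=[
    [0, [0, 0.1, 0], 0],
    [0, [0, 0.1, 0], 0],
    [0, [0, 0, 0], 0],
  ],
)

```text
clock: 6.4
eef_pos: [598.0, 8.1, 74.7]
eef_rot: [3.142, 0.0, -0.702]
wrist_force: [0.3, 0.6, 0.6]
finger_gap: 0.6
```

arm_command(
  steps=[
    [0, [0, 0.2, 0], 0],
    [0, [0, 0.2, 0], 0],
    [0, [0, 0, 0], 0],
  ],
)

```text
clock: 6.65
eef_pos: [595.3, 4.9, 74.8]
eef_rot: [3.141, 0.0, -0.702]
wrist_force: [0.8, 1.8, -1.2]
finger_gap: 0.5
```

arm_command(
  steps=[
    [0, [0, 0.2, 0], 0],
    [0, [0, 0.2, 0], 0],
    [0, [0, 0.2, 0], 0],
    [0, [0, 0, 0], 0],
  ],
)

```text
clock: 6.98
eef_pos: [591.4, 0.3, 74.8]
eef_rot: [3.141, 0.0, -0.702]
wrist_force: [0.3, 1.3, -0.4]
finger_gap: 0.3
```

```bash
python3 - <<'E'
from h import *
p,d=manip.camera('wrist');cv2.imwrite('pics/w2.png',p[:,:,::-1])
E
```

```text
(no output)
```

View pics/w2.png

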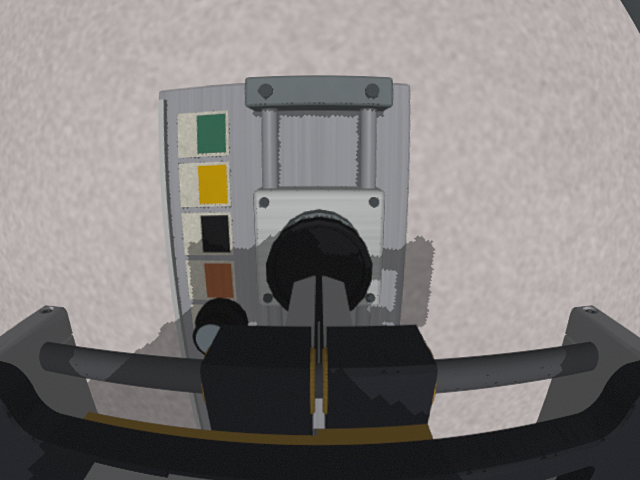

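arm_command(
  steps=[
    [0, [0, 0.7, 0], 0],
    [0, [0, 1, 0], 0],
    [0, [0, 1, 0], 0],
    [0, [0, 1, 0], 0],
    [0, [0, 1, 0], 0],
  ],
)

```text
clock: 7.45
eef_pos: [560.5, -36.2, 74.8]
eef_rot: [-3.142, 0.0, -0.702]
wrist_force: [1.4, 2.2, -0.1]
finger_gap: 0.7
```

arm_command(
  steps=[
    [0, [0, 1, 0], 0],
    [0, [0, 1, 0], 0],
    [0, [0, 0.6, 0], 0],
    [0, [0, 0.4, 0], 0],
    [0, [0, 0.1, 0], 0],
  ],
)

```text
clock: 7.87
eef_pos: [540.9, -59.5, 74.8]
eef_rot: [3.142, 0.0, -0.703]
wrist_force: [2.3, 2.3, -0.9]
finger_gap: 0.6
```

arm_command(
  steps=[
    [0, [0, 0.2, 0], 0],
    [0, [0, 0.2, 0], 0],
    [0, [0, 0, 0], 0],
  ],
)

```text
clock: 8.12
eef_pos: [538.7, -62.1, 74.8]
eef_rot: [3.142, -0.0, -0.702]
wrist_force: [1.5, 1.3, -0.9]
finger_gap: 0.7
```

arm_command(
  steps=[
    [0, [0, 0.2, 0], 0],
    [0, [0, 0.2, 0], 0],
    [0, [0, 0, 0], 0],
  ],
)

```text
clock: 8.37
eef_pos: [536.0, -65.2, 74.7]
eef_rot: [3.141, 0.0, -0.702]
wrist_force: [1.2, 1.2, -0.5]
finger_gap: 0.6
```

arm_command(
  steps=[
    [0, [0, 0.2, 0], 0],
    [0, [0, 0.2, 0], 0],
    [0, [0, 0, 0], 0],
  ],
)

```text
clock: 8.62
eef_pos: [533.4, -68.4, 74.8]
eef_rot: [3.142, -0.0, -0.702]
wrist_force: [2.5, 2.0, 0.2]
finger_gap: 0.2
```

arm_command(
  steps=[
    [0, [0, 0.1, 0], 0],
    [0, [0, 0.1, 0], 0],
    [0, [0, 0, 0], 0],
  ],
)

```text
clock: 8.87
eef_pos: [532.2, -69.8, 74.8]
eef_rot: [3.142, 0.0, -0.702]
wrist_force: [2.9, 2.0, 0.0]
finger_gap: 0.4
```

arm_command(
  steps=[
    [0, [0, 0.1, 0], 0],
    [0, [0, 0, 0], 0],
    [0, [0, 0, 0], 0],
  ],
)

```text
clock: 9.12
eef_pos: [531.6, -70.4, 74.7]
eef_rot: [3.141, 0.0, -0.702]
wrist_force: [2.7, 1.8, 0.9]
finger_gap: 0.8
```

arm_command(
  steps=[
    [0, [0, 0.1, 0], 0],
    [0, [0, 0, 0], 0],
    [0, [0, 0, 0], 0],
  ],
)

```text
clock: 9.37
eef_pos: [530.9, -71.2, 74.8]
eef_rot: [3.142, -0.0, -0.702]
wrist_force: [2.3, 1.8, 0.4]
finger_gap: 0.9
```

arm_command(
  steps=[
    [0, [0, 0.1, 0], 0],
    [0, [0, 0, 0], 0],
    [0, [0, 0, 0], 0],
  ],
)

```text
clock: 9.62
eef_pos: [530.4, -71.9, 74.8]
eef_rot: [-3.141, -0.0, -0.702]
wrist_force: [3.2, 2.7, -0.5]
finger_gap: 0.5
```

arm_command(
  steps=[
    [0, [0, 0.1, 0], 0],
    [0, [0, 0, 0], 0],
    [0, [0, 0, 0], 0],
  ],
)

```text
clock: 9.87
eef_pos: [530.2, -72.1, 74.8]
eef_rot: [-3.14, -0.0, -0.702]
wrist_force: [7.3, 7.1, -1.4]
finger_gap: 0.4
```

arm_command(
  steps=[
    [0, [0, 0.1, 0], 0],
    [0, [0, 0, 0], 0],
    [0, [0, 0, 0], 0],
  ],
)

```text
clock: 10.12
eef_pos: [530.0, -72.3, 74.9]
eef_rot: [-3.139, -0.001, -0.702]
wrist_force: [11.0, 11.1, -3.1]
finger_gap: 0.4
```

arm_command(
  steps=[
    [0, [0, -0.1, 0], 0],
    [0, [0, 0, 0.3], 0],
    [0, [0, 0, 0.3], 0],
    [0, [0, 0, 0.1], 0],
    [0, [0, 0, 0], 0],
  ],
)

```text
clock: 10.53
eef_pos: [530.3, -72.1, 68.0]
eef_rot: [-3.14, -0.001, -0.702]
wrist_force: [4.7, 7.6, 4.5]
finger_gap: 0.3
```

arm_command(
  steps=[
    [0, [0, 0, 0.2], 0],
    [0, [0, 0, 0.2], 0],
    [0, [0, 0, 0.1], 0],
    [0, [0, 0, 0], 0],
  ],
)

```text
clock: 10.87
eef_pos: [530.3, -72.1, 63.3]
eef_rot: [-3.14, -0.001, -0.702]
wrist_force: [4.0, 7.7, 4.5]
finger_gap: 0.6
```

Past the 2 mm blockage depth, so the bolt is in the hole. Next, down to the stop.

arm_command(
  steps=[
    [0, [0, 0, 0.1], 0],
    [0, [0, 0, 0.1], 0],
    [0, [0, 0, 0], 0],
  ],
)

```text
clock: 11.12
eef_pos: [530.5, -72.3, 61.6]
eef_rot: [-3.14, -0.001, -0.702]
wrist_force: [3.9, 6.8, 7.2]
finger_gap: 0.6
```

arm_command(
  steps=[
    [0, [0, 0, 0.1], 0],
    [0, [0, 0, 0], 0],
    [0, [0, 0, 0], 0],
  ],
)

```text
clock: 11.37
eef_pos: [530.7, -72.3, 60.9]
eef_rot: [-3.14, -0.002, -0.702]
wrist_force: [3.5, 6.6, 10.0]
finger_gap: 0.5
```

arm_command(
  steps=[
    [0, [0, 0, 0.1], 0],
    [0, [0, 0, 0], 0],
    [0, [0, 0, 0], 0],
  ],
)

```text
clock: 11.62
eef_pos: [530.8, -72.4, 60.3]
eef_rot: [-3.139, -0.002, -0.702]
wrist_force: [2.1, 7.2, 13.4]
finger_gap: 0.6
```

arm_command(
  steps=[
    [0, [0, 0, 0.1], 0],
    [0, [0, 0, 0], 0],
    [0, [0, 0, 0], 0],
  ],
)

```text
clock: 11.87
eef_pos: [530.9, -72.4, 59.9]
eef_rot: [-3.139, -0.003, -0.702]
wrist_force: [-0.9, 8.0, 20.0]
finger_gap: 0.6
```

arm_command(
  steps=[
    [0, [0, 0, -0.4], 0],
    [0, [0, 0, -0.4], 0],
    [0, [0, 0, -0.4], 0],
    [0, [0, 0, -0.4], 0],
    [0, [0, 0, 0], 0],
  ],
)

```text
clock: 12.28
eef_pos: [530.3, -72.2, 74.4]
eef_rot: [-3.14, -0.001, -0.702]
wrist_force: [6.6, 7.4, 1.0]
finger_gap: 0.3
```

arm_command(
  steps=[
    [0, [0, -0.2, 0], 0],
    [0, [0, -0.1, 0], 0],
    [0, [0, 0, 0], 0],
    [0, [0, 0, 0], 0],
  ],
)

```text
clock: 12.62
eef_pos: [531.3, -70.5, 73.6]
eef_rot: [3.141, 0.0, -0.702]
wrist_force: [1.0, 0.3, 0.5]
finger_gap: 0.4
```

arm_command(
  steps=[
    [0, [0, -0.2, 0], 0],
    [0, [0, 0, 0], 0],
    [0, [0, 0, 0], 0],
  ],
)

```text
clock: 12.87
eef_pos: [532.7, -68.9, 73.6]
eef_rot: [3.141, 0.0, -0.702]
wrist_force: [0.8, 0.1, 0.5]
finger_gap: 0.6
```

arm_command(
  steps=[
    [0, [0, -0.2, 0], 0],
    [0, [0, 0, 0], 0],
    [0, [0, 0, 0], 0],
  ],
)

```text
clock: 13.12
eef_pos: [534.2, -67.3, 73.7]
eef_rot: [3.142, 0.0, -0.702]
wrist_force: [-0.3, 0.6, -0.0]
finger_gap: 0.6
```

arm_command(
  steps=[
    [0, [0, -0.5, 0], 0],
    [0, [0, 0, -1], 0],
    [0, [0, 0, -2], 0],
    [0, [0, 0, -3.5], 0],
    [0, [0, 0, -3.5], 0],
  ],
)

```text
clock: 13.53
eef_pos: [536.9, -63.3, 175.2]
eef_rot: [3.141, 0.001, -0.702]
wrist_force: [0.4, -0.1, 0.2]
finger_gap: 0.3
```

arm_command(
  steps=[
    [0, [0, -2, -2], 0],
    [0, [0, -3, 0], 0],
    [0, [0, -3, 0], 0],
    [0, [0, 0, 0], 0],
  ],
)

```text
clock: 13.87
eef_pos: [591.0, 0.8, 194.7]
eef_rot: [-3.14, -0.001, -0.7]
wrist_force: [-1.0, -0.8, -0.8]
finger_gap: 0.6
```

arm_command(
  steps=[
    [0, [0, 0, 0], 0],
    [0, [0, 0, 0], 0],
    [0, [0, 0, 0], 0],
    [0, [0, 0, 0], 0],
    [0, [0, 0, 0], 0],
  ],
)

```text
clock: 14.28
eef_pos: [588.8, -3.0, 194.0]
eef_rot: [-3.142, -0.0, -0.703]
wrist_force: [-0.4, 0.3, 0.5]
finger_gap: 0.7
```

```bash
python3 - <<'E'
from h import *
for n in('side','top','wrist'):
    p,d=manip.camera(n);cv2.imwrite(f'pics/{n}9.png',p[:,:,::-1])
a=cv2.imread('pics/side9.png')[200:290,235:385];b=cv2.imread('pics/top9.png')[165:315,250:410]
cv2.imwrite('pics/s9z.png',cv2.resize(a,None,fx=5,fy=5));cv2.imwrite('pics/t9z.png',cv2.resize(b,None,fx=4,fy=4))
E
```

```text
(no output)
```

View pics/s9z.png

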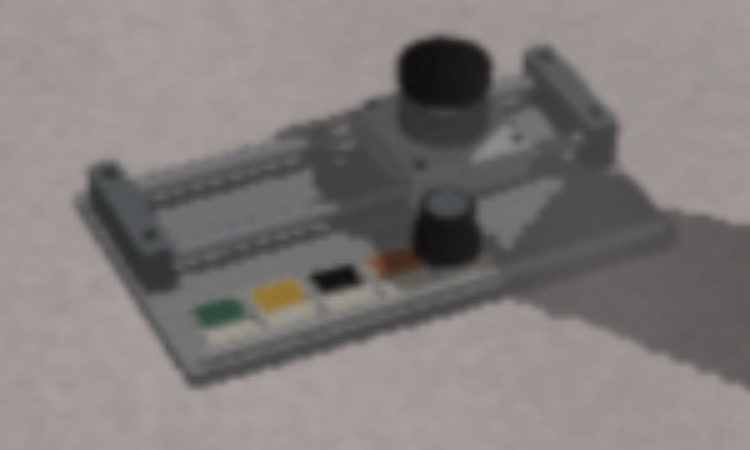

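View pics/top9.png

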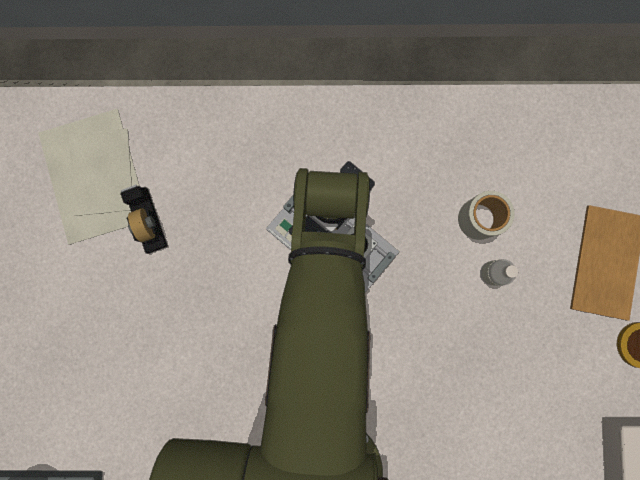

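```bash
python3 - <<'E'
from h import *
p=cv2.imread('pics/side9.png');m=np.zeros(p.shape[:2],np.uint8);m[200:230,305:340]=p[200:230,305:340].max(2)<50
k,l,s,c=cv2.connectedComponentsWithStats(m);i=1+s[1:,4].argmax();print(s[i],c[i])
a=ray('side',287.71,226.16,70)[:2];b=ray('side',*c[i],70)[:2]
ex=np.array([-.6443,-.7648]);print('travel',(b-a)@ex,np.linalg.norm(b-a))
print(manip.read_state()['wrist_force'])
manip.sign_off()
E
```

```text
[315 208  18  14 214] [323.38785047 214.69626168]
travel 111.04471890373124 111.32793754703386
[ 0.34055911  0.19556291 -0.53006193]
the job is handed in; nothing more can be done
```

The carriage is locked at the far end of its rods. I handed the job in at about 14.5 s of the 42 s allowed, with the arm clear of everything.

- **Start state by feel:** The carriage was free. A shallow 4 mm press took about 3.3 N, and the carriage then moved along under 1–2 N. No unlocking press was needed.
- **Move and lock:** I pushed it by the rim of the button until it met the far stop at about 15 N. I eased off slightly and pressed the button about 11 mm to its hard stop. The wrist read 20 N there, and I released it.
- **Checks after release:**
  - The spring's pull on the fingers was gone when I backed off.
  - About 1.5 s later the side camera put the carriage 111 mm from its start, against 110 mm nominal (calibration is good to about 2 mm).
  - In the pictures the bottle, roll, dispenser and loupe look unmoved.

No check failed. The top camera's last picture could not confirm the carriage, because the arm hid it. The side camera's first fix on the button was about 5 mm off the top camera's, probably because its dark patch included the cap's side. I placed the fingers by the top and wrist cameras, which agreed to about 1.5 mm.

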